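# Count three clicks on the catch and open the pick box

## Task

Open the cedar pick box for a customer: push the thumb lever of the catch beside it clockwise (seen from above) by exactly three clicks, counting each as it snaps over, so that the slot in the brass disc stands over the lid's tongue. Then raise the glass lid until it stands well past half-way open by itself, and let go. Push the lever gently, do not wrench the lid against the catch, and leave the things lying on the counter alone.

Things in the scene. Friction and masses are not known exactly. Their poses are not given: they have to be found in the camera images.
- box: fixed cedar display box, 160 (its x) x 220 (its y) x 60 mm high, three picks in felt inside. Origin under its centre on the counter; x towards the lid's hinge (away from the robot), y towards the catch, z up.
- lid: glass lid with a cedar frame, 160 x 220 x 8 mm, about 0.25 kg. Origin on the hinge line (along y): 80 mm along +x and 60.5 mm above the box's origin. Shut, its axes are parallel to the box's; it opens by turning about +y, front edge up, at most 1.5 rad. The hinge is stiff: the lid stays where it is left; lifting takes 3 to 5 N at the handle.
- lid_handle (a point): centre of the lid's brass handle: a round bar 14 mm thick, 36 mm long along the hinge direction (y), on two 8 mm stems, 26 mm above the lid's top; 148 mm in front of the hinge line and 34 mm above it when shut. Its ends are flat and free: pads closed on the two ends let the bar turn between them.
- lid_tongue (a point): tip of the brass tongue, 6 mm wide and 4 mm thick, that sticks out of the lid's +y side, 110 mm in front of the hinge line, under the rim of the catch's disc. The disc holds the lid shut (1 degree of play) unless the disc's slot stands over the tongue.
- catch: fixed catch at the box's +y side: round walnut housing, 104 mm across, 58 mm high. Origin under its centre on the counter, on the upright axis of disc and lever, at (-30, 163) mm in the box's frame; axes parallel to the box's. Disc and lever turn about this axis, separately, with play between them. The mechanism is hidden inside.
- disc_axis (a point): centre of the catch's brass disc (96 mm across, top 72 mm above the counter, one 9 mm slot in its rim). The disc clicks into notches 9 degrees apart. It starts in the first; the slot is over the tongue in the fourth, three clicks clockwise seen from above; two more notches follow, then a stop.
- lever: steel thumb lever. Origin on the catch's axis at counter height; it points along its own +x, z up. At the start it points 134 to 140 degrees anticlockwise from the box's +x; it can turn some 100 degrees clockwise (pad moves away from the robot). It stays where it is left. Before it takes the disc along there is free play of unknown extent, 0 to 45 degrees, with a drag under 1 N.
- lever_pad (a point): centre of the lever's thumb plate, 65 mm from the axis, 98 mm up: 24 mm wide along the lever, 8 mm thick (the way it is pushed), 76 to 118 mm above the counter. After the play the push here rises to 5 to 8 N, then falls; half-way to the next notch the disc snaps ahead (a click), leaving 4.5 degrees of play before the next rise. Over 18 N of push or squeeze harms it.
- pickup_cover: bystander: chrome pickup cover, 70 x 38 x 18 mm, lying on the counter near the box; origin under its centre. Leave it alone.
- tuning_machine: bystander: gold-plated tuning machine, about 31 x 53 x 12 mm, lying on the counter near the box; origin under its gear case. Leave it alone.
- thumb_pick: bystander: silver thumb pick, a ring 23 mm across and 11 mm high with a blade, on the counter near the box; origin under the ring's centre. Leave it alone.

How it is judged:
At the end, for the whole second after the job is handed in: The lid stands open by more than 0.8 rad (46 degrees; fully open is 1.5 rad) and is at rest (angle between lid_handle's own z axis and vertical above 0.8 rad and angular speed of lid below 0.05 rad/s); the robot touches nothing.
It fails at once if the lever is pushed with more than 18 N (contact force between any of the arm, the fingers and lever above 18 N).
It fails at once if the lid is pulled against the catch with more than 15 N (contact force between lid and catch above 15 N).
It fails at once if the pickup cover is moved more than 15 mm (distance of pickup_cover from where it was at the start of the episode above 0.015 m).
It fails at once if the tuning machine is moved more than 15 mm (distance of tuning_machine from where it was at the start of the episode above 0.015 m).
It fails at once if the thumb pick is moved more than 15 mm (distance of thumb_pick from where it was at the start of the episode above 0.015 m).
It also fails if it takes over 72 s, if anything falls off the work surface, if the arm or the gripper's body presses on something with over 40 N, if the wrist force passes 120 N, or if a joint passes its speed limit or range.

## Robot

A 6-joint arm with a two-finger parallel gripper is mounted at the origin on the work surface. World frame = base frame: x ahead of the robot, y to its left, z up, the work surface at z = 0. Lengths are in m, angles in rad, forces in N, time in s.
With the tool pointing down it reaches from about 0.3 to 0.75 m from the base axis. Payload 8.5 kg.
Tool frame: the origin (TCP) lies midway between the tips of the shut fingers; the grasp point (between the pads) lies arm.hold_point_z behind it (arm.hold_point_z is the distance from the TCP to the grasp point, in m); z points along the fingers, y is the line along which they close (so a half turn about z gives the same grasp; the last joint's range is limited). The gripper opens to 88 mm and grips with 3 to 60 N. Pads are 18 mm wide; open, the fingers measure 123 mm over their backs; the gripper's body (75 mm by 187 mm) begins 45 mm behind the grasp point.
Start: joints at [1.105, 0.381, 1.297, -0, 1.464, -0.215], TCP at [0.136, 0.533, 0.239] pointing down, gripper open.
Joint ranges: [-3.11, 3.11], [-0.89, 2.33], [0.22, 2.48], [-1.42, 4.56], [0.17, 2.85], [-2.88, 2.88]. Speed limits (rad/s): [2.39, 2.39, 3.14, 3.14, 3.14, 3.14].

## Interface

Orientations are given as a 3x3 rotation matrix whose columns are the frame's x, y, z axes.
In Python, from station import status, optics, arm gives the robot as it stands. The module is installed in compiled form; this text tells all that it offers.
- The arm moves only by the tool step_arm, never from a script. Its argument "series" is a list of rows, each an object of numbers: "claw": the opening, from -1 (shut) to 1 (fully open); "tx", "ty", "tz": the shift along the world's x, y, z in m; "spin": the turn about the world's z in degrees. A call has 1 to 20 rows; each row shifts and turns the commanded pose from where the row before left it; what a row does not reach is not made up. A row lasts 1/8 s, in which the tool goes at most 62.5 mm and 10.7 degrees, less where a joint would pass 70% of its speed; a pose out of reach is approached as far as the arm can. A call is refused whole if a number of a shift passes 0.0625 or a number of a turn 10.7, either way. A call with a gripper value outside its range is refused whole. The fingers move at their own pace and stop on an object; "force" is the grip in N (left out, the last holds). Time passes only in rows, so rows that do not move let the fingers close. It gives the time, the measured TCP pose, the force, the opening and the grip force at its end, in the units of the state.
- status.read_state(): the state, without advancing time (a new reading comes with each control period).
- optics.get_image(name): name is "scene" or "top"; returns (picture, depth): 420x560x3 uint8, red, green, blue; 420x560 float32, m along the optical axis (not along the pixel's ray), 0 where there is no reading.
- optics.camera_model(name): a dict with "fx", "fy", "cx", "cy" (pixels), "origin" and "orientation" of the camera in the world. Camera axes: x right, y up, looking along -z (the intrinsics and any distortion apply to the point x, -y, -z); pixel columns grow to the right and rows downward; lengths in m; the calibration is good to about 2 mm. A picture is of the moment at which its call begins. camera_model takes no time and is no camera call.
- arm.job_done(): hands the job in; it is judged then, once.
The state is a dict: "time": time; "joints": joint angles; "joint_velocities": joint speeds; "tau": joint torques, N m; "position": TCP position; "tcp_rot": TCP orientation; "wrist_force": force on the tool from outside, world axes, zero at the start; "torque": the same for the moment, N m; "finger_gap": opening from 0.0 (shut) to 1.0 (fully open); "grip_force": force on a finger pad.
Only numpy, scipy, OpenCV 4.12 (cv2) and the standard library are available. Lean on these libraries where they do the work, as an engineer would, in place of code of your own. Each camera call takes 0.05 s, during which the arm holds its last target. There are 200 camera calls.

## Working session

There is one attempt and no reset: what is moved stays moved. The work goes in short steps, Python scripts to look and compute and a tool call to move; the robot and the scene stay as the last step left them, time stands still between calls to the robot, and variables do not carry over. Pictures are saved under pics/ and viewed, at most 10 in all, crops included, and the job is handed in when it is done.

Besides the shell and the picture viewer there is one more tool, called after "Emit:" as name(argument=value, ...) on one line, values as JSON. step_arm: Moves the arm, as the interface text tells. Its arguments: {"type":"object","properties":{"series":{"type":"array","items":{"type":"object","properties":{"claw":{"type":"number"},"tx":{"type":"number"},"ty":{"type":"number"},"tz":{"type":"number"},"spin":{"type":"number"}}}},"force":{"type":"number"}},"required":["series"]}

```bash
mkdir -p pics; cat > h.py <<'E'
import numpy as np, cv2
from station import status, optics, arm
def grab(n,save=None):
    im,d=optics.get_image(n)
    if save: cv2.imwrite(save,im[:,:,::-1])
    return im,d
def pts(n,d):
    c=optics.camera_model(n); v,u=np.mgrid[:d.shape[0],:d.shape[1]]
    p=np.stack([(u-c['cx'])/c['fx']*d,-(v-c['cy'])/c['fy']*d,-d],-1)
    return p@np.array(c['orientation']).T+np.array(c['origin'])
def proj(n,P):
    c=optics.camera_model(n); q=(np.atleast_2d(P)-np.array(c['origin']))@np.array(c['orientation'])
    return np.c_[c['cx']+c['fx']*q[:,0]/-q[:,2], c['cy']+c['fy']*q[:,1]/q[:,2]]
E
python3 - <<'E'
from h import *
for n in('top','scene'):
    im,d=grab(n,f'pics/{n}0.png'); np.savez(f'{n}0.npz',im=im,d=d); print(optics.camera_model(n))
s=status.read_state(); print(s, arm.hold_point_z)
E
```

```text
{'fx': 472.08365978490076, 'fy': 472.08365978490076, 'cx': 276.08792087400735, 'cy': 212.49343391264028, 'origin': array([ 0.42027402, -0.04281258,  0.88608999]), 'orientation': array([[ 0.01680933,  0.98439015, -0.17519554],
       [-0.99977788,  0.01877591,  0.00957345],
       [ 0.01271346,  0.1749957 ,  0.98448711]])}
{'fx': 401.83602732906377, 'fy': 401.83602732906377, 'cx': 286.9470894070862, 'cy': 209.33983026058976, 'origin': array([1.06104578, 0.29074238, 0.4543397 ]), 'orientation': array([[-0.59200902, -0.42291891,  0.68605023],
       [ 0.8059259 , -0.30753304,  0.50587238],
       [-0.00295989,  0.85238666,  0.52290364]])}
{'time': 0.1, 'joints': array([ 1.10465406e+00,  3.81116464e-01,  1.29812400e+00, -1.05481076e-06,
        1.46358935e+00, -2.15295786e-01]), 'joint_velocities': array([ 1.13481522e-04, -1.12674430e-03, -1.52981213e-03, -6.75459193e-05,
        8.42882370e-04,  2.52989146e-04]), 'tau': array([ 3.90686968e-03, -4.38654542e+01, -2.24912167e+01,  7.14858714e-02,
        3.42288986e-02, -8.47798401e-05]), 'position': array([0.13641466, 0.53257006, 0.2382266 ]), 'tcp_rot': array([[-9.68702606e-01,  2.48223594e-01, -5.55095172e-04],
       [ 2.48224075e-01,  9.68702011e-01, -1.10563428e-03],
       [ 2.63277294e-04, -1.20881880e-03, -9.99999235e-01]]), 'wrist_force': array([ 0.58383164,  0.85762018, -0.63194562]), 'torque': array([ 0.02854463,  0.01775454, -0.01595206]), 'grip_force': 0.0, 'finger_gap': 0.9950019857592858} 0.0187
```

View pics/top0.png

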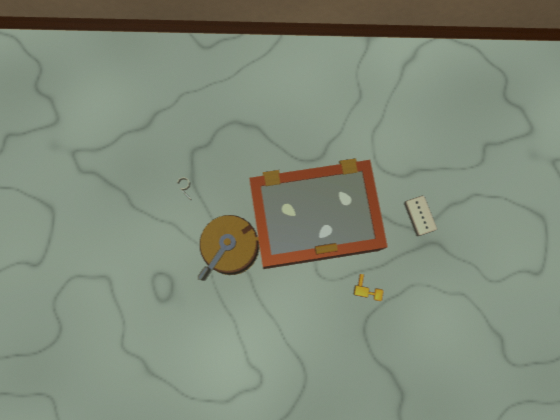

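View pics/scene0.png

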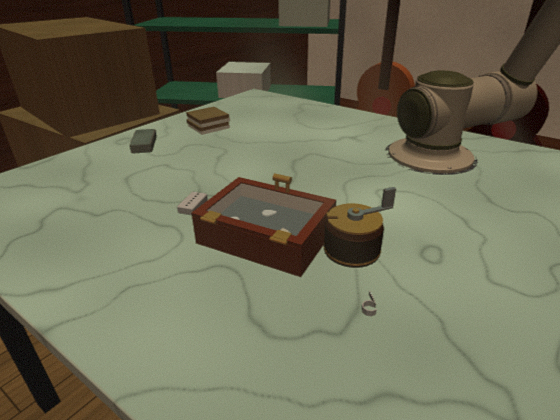

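The top view shows the box at about (318,213), the catch disc at (229,244) with its slot at (247,229), and the lever pad at (204,273). The handle is at (326,249). The bystanders are the thumb pick (184,184), the pickup cover (421,215) and the tuning machine (367,290). Next I'll fit the poses.

```bash
python3 - <<'E'
from h import *
f=np.load('top0.npz'); d=f['d']; im=f['im']; P=pts('top',d)
z=P[...,2]; print('table z',np.median(z[300:400,380:500]))
reg=np.zeros(z.shape,bool); reg[150:280,245:395]=1
m=reg&(z>.055)&(z<.078)
n,l,st,_=cv2.connectedComponentsWithStats(m.astype(np.uint8)); 
k=1+np.argmax(st[1:,4]); mm=l==k
Q=P[mm][:,:2]; r=cv2.minAreaRect((Q*1000).astype(np.float32)); print('lid rect',r,cv2.boxPoints(r), np.median(z[mm]))
reg=np.zeros(z.shape,bool); reg[205:285,190:262]=1
m=reg&(z>.066)&(z<.078)
Q=(P[m][:,:2]*1000).astype(np.float32); print('disc',cv2.minEnclosingCircle(Q),Q.mean(0))
m=reg&(z>.085)&(z<.13)
Q=P[m]; 
print('pad/lever',len(Q),Q.mean(0)); 
m=reg&(z>.105); print('pad top',P[m].mean(0),m.sum(), P[m].min(0),P[m].max(0))
reg=np.zeros(z.shape,bool); reg[235:260,305:350]=1
m=reg&(z>.088); print('handle',P[m].mean(0),m.sum())
# red-colour based box outline
h=cv2.cvtColor(im,cv2.COLOR_RGB2HSV); m=((h[...,0]<9)&(h[...,1]>150)&(h[...,2]>60)).astype(np.uint8); m[:150]=0
c=max(cv2.findContours(m,0,1)[0],key=cv2.contourArea); r=cv2.minAreaRect(c);print(r,cv2.boxPoints(r))
E
```

```text
table z 0.000651265121740463
lid rect ((569.2742919921875, -108.39093017578125), (166.95706176757812, 251.1240234375), 9.885457038879395) [[ 465.47876       0.97533894]
 [ 508.59155    -246.42023   ]
 [ 673.0698     -217.7572    ]
 [ 629.95703      29.638367  ]] 0.06714811693294687
disc ((518.00732421875, 17.906408309936523), 73.43089294433594) [514.7683    25.922031]
pad/lever 208 [0.48261964 0.04853944 0.09920182]
pad top [0.44863508 0.04382721 0.27212747] 99 [ 0.42027402 -0.04281258  0.10561371] [0.46583873 0.07403822 0.88608999]
handle [ 0.49953085 -0.13305984  0.11676252] 188
((367.0, 184.0), (0.0, 0.0), 0.0) [[367. 184.]
 [367. 184.]
 [367. 184.]
 [367. 184.]]
```

```bash
cat > fit.py <<'E'
from h import *
from scipy.optimize import minimize
f=np.load('top0.npz'); d=f['d']; P=pts('top',d); z=P[...,2]
m=((d>0)&(z>.056)&(z<.3)).astype(np.uint8); m[:140]=0;m[300:]=0;m[:,:195]=0;m[:,400:]=0
m=cv2.medianBlur(m,3)
a=np.linspace(0,2*np.pi,90); circ=np.c_[-.030+.048*np.cos(a),.163+.048*np.sin(a),0*a+.072]
rect=np.array([[-.08,-.11,.0685],[.08,-.11,.0685],[.08,.11,.0685],[-.08,.11,.0685]])
def W(q,L):
    c,s=np.cos(q[2]),np.sin(q[2]); return L@np.array([[c,s,0],[-s,c,0],[0,0,1]])+[q[0],q[1],0]
def ren(q):
    o=np.zeros((420*4,560*4),np.uint8)
    for L in(rect,circ): cv2.fillPoly(o,[np.round((proj('top',W(q,L))+.5)*4*16).astype(np.int32)],1,shift=4)
    return cv2.resize(o.astype(np.float32),(560,420),interpolation=cv2.INTER_AREA)
w=np.ones(m.shape,np.float32); w[240:256,308:345]=0; w[258:,:222]=0; w[:,:205]*=(np.arange(420)<255)[:,None]
w[155:187,260:285]=0;w[150:175,338:360]=0
cost=lambda q:float((w*abs(ren(q)-m)).sum())
if __name__=='__main__':
    best=min((minimize(cost,[.57+dx,-.11,t],method='Nelder-Mead',options=dict(initial_simplex=[[.57+dx,-.13,t],[.58+dx,-.13,t],[.57+dx,-.12,t],[.57+dx,-.13,t+.08]])) for dx in(-.01,0.01) for t in(-.1,.05,.12,.18)),key=lambda r:r.fun)
    q=best.x; print(q,np.degrees(q[2]),best.fun,w.sum())
    C=W(q,np.array([[-.03,.163,0]]))[0]; print('catch',C,'handle',W(q,np.array([[-.068,0,.0945]])))
    mm=(d>0)&(z>.1)&(z<.13); mm[:,:190]=0;mm[:,225:]=0;mm[:255]=0;mm[290:]=0
    Q=P[mm]; v=Q.mean(0)-C; print('pad',Q.mean(0),mm.sum(),'r',np.hypot(*v[:2]),'ang rel',np.degrees(np.arctan2(v[1],v[0])-q[2]))
    Lp=q[2]+np.radians(137); pad=C+[.065*np.cos(Lp),.065*np.sin(Lp),.118]
    im=f['im'].copy(); 
    for L in(rect,circ): cv2.polylines(im,[np.round(proj('top',W(q,L))*16).astype(np.int32)],True,(255,255,255),1,shift=4)
    for g in(pad,W(q,np.array([[-.068,0,.1015]]))[0]): cv2.drawMarker(im,tuple(np.round(proj('top',g)[0]).astype(int)),(255,0,255),0,5)
    cv2.imwrite('pics/fit.png',cv2.resize(im[140:305,170:410,::-1],None,fx=3.2,fy=3.2,interpolation=0))
E
python3 fit.py
```

```text
[ 0.56854359 -0.12368942  0.17261931] 9.89035815531177 292.375 196679.0
catch [0.51099202 0.03173522 0.        ] handle [[ 0.50155419 -0.13536932  0.0945    ]]
pad [0.45583112 0.06543561 0.11546822] 87 r 0.06464085745345834 ang rel 138.68691893205215
```

View pics/fit.png

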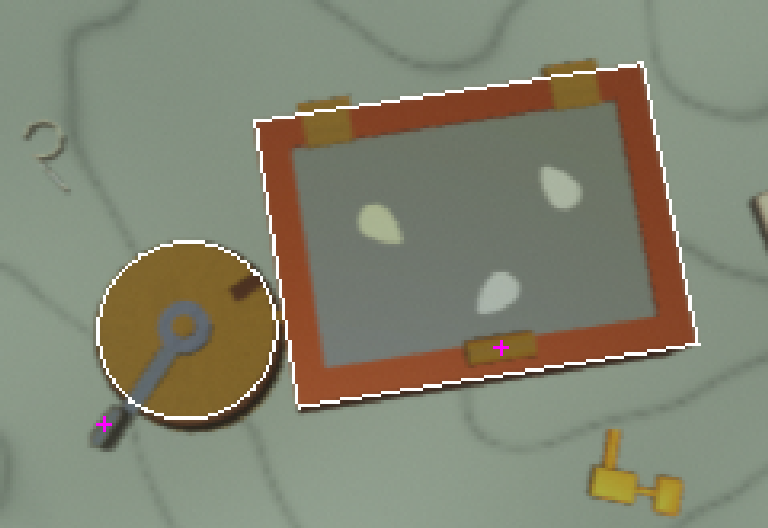

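Fit is tight: the box is at (0.5685, -0.1237) with yaw 9.9°, the catch axis at (0.511, 0.032) and the lever at about 148° in world axes. I'll shut the fingers and go behind the pad, staying high for now.

Emit:
step_arm(series=[{"tx": 0.022,"ty": -0.0347,"tz": -0.003,"spin": 5.18,"claw": -1},{"tx": 0.022,"ty": -0.0347,"tz": -0.003,"spin": 5.18,"claw": -1},{"tx": 0.022,"ty": -0.0347,"tz": -0.003,"spin": 5.18,"claw": -1},{"tx": 0.022,"ty": -0.0347,"tz": -0.003,"spin": 5.18,"claw": -1},{"tx": 0.022,"ty": -0.0347,"tz": -0.003,"spin": 5.18,"claw": -1},{"tx": 0.022,"ty": -0.0347,"tz": -0.003,"spin": 5.18,"claw": -1},{"tx": 0.022,"ty": -0.0347,"tz": -0.003,"spin": 5.18,"claw": -1},{"tx": 0.022,"ty": -0.0347,"tz": -0.003,"spin": 5.18,"claw": -1},{"tx": 0.022,"ty": -0.0347,"tz": -0.003,"spin": 5.18,"claw": -1},{"tx": 0.022,"ty": -0.0347,"tz": -0.003,"spin": 5.18,"claw": -1},{"tx": 0.022,"ty": -0.0347,"tz": -0.003,"spin": 5.18,"claw": -1},{"tx": 0.022,"ty": -0.0347,"tz": -0.003,"spin": 5.18,"claw": -1},{"tx": 0.022,"ty": -0.0347,"tz": -0.003,"spin": 5.18,"claw": -1},{"tx": 0.022,"ty": -0.0347,"tz": -0.003,"spin": 5.18,"claw": -1},{"claw": -1},{"claw": -1}])

```text
invalid input at $.series[14]: expected keys claw, tx, ty, tz, spin
```

Emit:
step_arm(series=[{"tx": 0.022,"ty": -0.0347,"tz": -0.003,"spin": 5.18,"claw": -1},{"tx": 0.022,"ty": -0.0347,"tz": -0.003,"spin": 5.18,"claw": -1},{"tx": 0.022,"ty": -0.0347,"tz": -0.003,"spin": 5.18,"claw": -1},{"tx": 0.022,"ty": -0.0347,"tz": -0.003,"spin": 5.18,"claw": -1},{"tx": 0.022,"ty": -0.0347,"tz": -0.003,"spin": 5.18,"claw": -1},{"tx": 0.022,"ty": -0.0347,"tz": -0.003,"spin": 5.18,"claw": -1},{"tx": 0.022,"ty": -0.0347,"tz": -0.003,"spin": 5.18,"claw": -1},{"tx": 0.022,"ty": -0.0347,"tz": -0.003,"spin": 5.18,"claw": -1},{"tx": 0.022,"ty": -0.0347,"tz": -0.003,"spin": 5.18,"claw": -1},{"tx": 0.022,"ty": -0.0347,"tz": -0.003,"spin": 5.18,"claw": -1},{"tx": 0.022,"ty": -0.0347,"tz": -0.003,"spin": 5.18,"claw": -1},{"tx": 0.022,"ty": -0.0347,"tz": -0.003,"spin": 5.18,"claw": -1},{"tx": 0.022,"ty": -0.0347,"tz": -0.003,"spin": 5.18,"claw": -1},{"tx": 0.022,"ty": -0.0347,"tz": -0.003,"spin": 5.18,"claw": -1},{"tx": 0,"ty": 0,"tz": 0,"spin": 0,"claw": -1},{"tx": 0,"ty": 0,"tz": 0,"spin": 0,"claw": -1}])

```text
time: 2.1
position: [0.4439, 0.0474, 0.1966]
tcp_rot: [[-0.529, -0.849, -0.001], [-0.849, 0.529, 0.0], [0.0, 0.001, -1.0]]
wrist_force: [0.8, 1.0, -0.8]
finger_gap: 0.004
grip_force: 0.0
```

Emit:
step_arm(series=[{"tx": 0,"ty": 0,"tz": -0.021,"spin": 0,"claw": -1},{"tx": 0,"ty": 0,"tz": -0.021,"spin": 0,"claw": -1},{"tx": 0,"ty": 0,"tz": -0.021,"spin": 0,"claw": -1},{"tx": 0,"ty": 0,"tz": -0.021,"spin": 0,"claw": -1},{"tx": 0,"ty": 0,"tz": -0.02,"spin": 0,"claw": -1},{"tx": 0,"ty": 0,"tz": 0,"spin": 0,"claw": -1}])

```text
time: 2.85
position: [0.4434, 0.048, 0.0922]
tcp_rot: [[-0.527, -0.85, -0.003], [-0.85, 0.527, 0.0], [0.001, 0.002, -1.0]]
wrist_force: [0.2, 0.4, 0.8]
finger_gap: 0.0
grip_force: 0.0
```

```bash
cat >> h.py <<'E'
C=np.array([.511,.0317])
def tcp(th,h=.013):  # lever world angle deg -> TCP xy of the pushing finger
    a=np.radians(th); return C+.065*np.array([np.cos(a),np.sin(a)])-h*np.array([np.sin(a),-np.cos(a)])
E
python3 - <<'E'
from h import *
a,_=grab('top'); b,_=grab('scene')
o=np.hstack([cv2.resize(a[190:310,150:290],None,fx=2.8,fy=2.8),cv2.resize(b[150:270,290:430],None,fx=2.8,fy=2.8)])
cv2.imwrite('pics/pre.png',o[:,:,::-1])
s=status.read_state(); print(s['position'],s['wrist_force'])
p=tcp(148,.023)
for t in (148,144,140,136,132,128,124,120,116,112,108,104,100,96,92,88,84,80,76,72): q=tcp(t); print(t,np.round(1000*q,1),np.round(1000*(q-p),1)); p=q
E
```

```text
[0.44446796 0.04756765 0.09342791] [-0.16304476 -0.40826843  0.20430703]
148 [449.   55.1] [5.3 8.5]
144 [450.8  59.4] [1.8 4.3]
140 [452.9  63.5] [2.1 4.1]
136 [455.2  67.5] [2.4 4. ]
132 [457.8  71.3] [2.6 3.8]
128 [460.7  74.9] [2.9 3.6]
124 [463.9  78.3] [3.1 3.4]
120 [467.2  81.5] [3.4 3.2]
116 [470.8  84.4] [3.6 2.9]
112 [474.6  87.1] [3.8 2.7]
108 [478.6  89.5] [4.  2.4]
104 [482.7  91.6] [4.1 2.1]
100 [486.9  93.5] [4.2 1.8]
96 [491.3  95. ] [4.4 1.5]
92 [495.7  96.2] [4.5 1.2]
88 [500.3  97.1] [4.5 0.9]
84 [504.9  97.7] [4.6 0.6]
80 [509.5  98. ] [4.6 0.3]
76 [514.1  97.9] [ 4.6 -0.1]
72 [518.7  97.5] [ 4.6 -0.4]
```

View pics/pre.png

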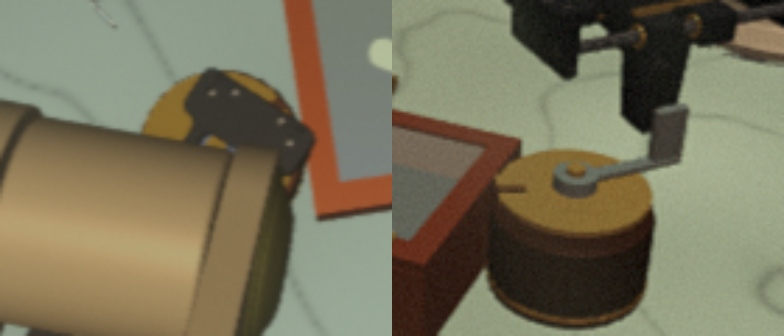

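The top view is blocked by the arm. The scene view shows the fingers just behind the pad, and the slot is visible at crop (510,187), so I'll track the slot from that camera and push.

```bash
cat > slot.py <<'E'
from h import *
im,d=grab('scene'); g=im.astype(np.float32).sum(2)/3
A=np.arange(-125,-30,.5); v=0
for r in(.040,.0425,.045):
    a=np.radians(A+9.9); uv=proj('scene',np.c_[C[0]+r*np.cos(a),C[1]+r*np.sin(a),0*a+.072]).astype(np.float32)
    v=v+cv2.remap(g,uv[:,:1],uv[:,1:],cv2.INTER_LINEAR)[:,0]/3
print('profile',dict(zip(A[::6].astype(int),v[::6].astype(int))))
w=np.clip(np.median(v)*.8-v,0,None); w[abs(A-A[np.argmin(v)])>10]=0; print('slot at',(w*A).sum()/(w.sum()+1e-9))
s=status.read_state(); p=s['position'][:2]-C; F=s['wrist_force']
th=np.degrees(np.arctan2(p[1],p[0]))+np.degrees(np.arcsin(.013/np.hypot(*p)))
t=np.array([np.sin(np.radians(th)),-np.cos(np.radians(th))])
print('t',s['time'],'pos',np.round(s['position'],4),'lever',round(th,1),'r',np.hypot(*p),'Fpush',-F[:2]@t,'F',F.round(1))
E
python3 slot.py
```

```text
profile {np.int64(-125): np.int64(97), np.int64(-122): np.int64(96), np.int64(-119): np.int64(97), np.int64(-116): np.int64(97), np.int64(-113): np.int64(99), np.int64(-110): np.int64(97), np.int64(-107): np.int64(97), np.int64(-104): np.int64(98), np.int64(-101): np.int64(97), np.int64(-98): np.int64(96), np.int64(-95): np.int64(97), np.int64(-92): np.int64(97), np.int64(-89): np.int64(96), np.int64(-86): np.int64(97), np.int64(-83): np.int64(98), np.int64(-80): np.int64(97), np.int64(-77): np.int64(97), np.int64(-74): np.int64(96), np.int64(-71): np.int64(83), np.int64(-68): np.int64(67), np.int64(-65): np.int64(60), np.int64(-62): np.int64(56), np.int64(-59): np.int64(63), np.int64(-56): np.int64(93), np.int64(-53): np.int64(99), np.int64(-50): np.int64(97), np.int64(-47): np.int64(95), np.int64(-44): np.int64(96), np.int64(-41): np.int64(94), np.int64(-38): np.int64(96), np.int64(-35): np.int64(94), np.int64(-32): np.int64(93)}
slot at -63.16328840269268
t 3.0 pos [0.4447 0.0474 0.0936] lever 177.7 r 0.06817317477664969 Fpush -0.30223950675738753 F [-0.3  0.3  0.9]
```

Emit:
step_arm(series=[{"tx": 0.0026,"ty": 0.0042,"tz": 0,"spin": 0,"claw": -1},{"tx": 0.0027,"ty": 0.0043,"tz": 0,"spin": 0,"claw": -1},{"tx": 0.0018,"ty": 0.0043,"tz": 0,"spin": -4,"claw": -1},{"tx": 0,"ty": 0,"tz": 0,"spin": 0,"claw": -1}])

```text
time: 3.5
position: [0.4518, 0.0601, 0.0929]
tcp_rot: [[-0.585, -0.811, 0.0], [-0.811, 0.585, -0.0], [-0.0, -0.0, -1.0]]
wrist_force: [-0.2, -0.3, -0.4]
finger_gap: 0.006
grip_force: 0.0
```

```bash
python3 slot.py
```

```text
profile {np.int64(-125): np.int64(97), np.int64(-122): np.int64(99), np.int64(-119): np.int64(97), np.int64(-116): np.int64(97), np.int64(-113): np.int64(99), np.int64(-110): np.int64(99), np.int64(-107): np.int64(97), np.int64(-104): np.int64(98), np.int64(-101): np.int64(99), np.int64(-98): np.int64(99), np.int64(-95): np.int64(99), np.int64(-92): np.int64(96), np.int64(-89): np.int64(97), np.int64(-86): np.int64(97), np.int64(-83): np.int64(99), np.int64(-80): np.int64(98), np.int64(-77): np.int64(97), np.int64(-74): np.int64(95), np.int64(-71): np.int64(83), np.int64(-68): np.int64(69), np.int64(-65): np.int64(60), np.int64(-62): np.int64(58), np.int64(-59): np.int64(64), np.int64(-56): np.int64(93), np.int64(-53): np.int64(98), np.int64(-50): np.int64(98), np.int64(-47): np.int64(98), np.int64(-44): np.int64(95), np.int64(-41): np.int64(94), np.int64(-38): np.int64(96), np.int64(-35): np.int64(94), np.int64(-32): np.int64(94)}
slot at -63.12908082216667
t 3.55 pos [0.4517 0.06   0.0928] lever 165.9 r 0.06568569258664703 Fpush -0.1001193847149532 F [-0.3  0.2 -0.1]
```

```bash
sed -i "/^print('profile/d; s/+np.degrees(np.arcsin/-np.degrees(np.arcsin/" slot.py; python3 -c "
from h import *
p=tcp(144)
for t in range(142,70,-2): q=tcp(t); print(t,np.round(1000*(q-p),2),end=' '); p=q"
```

```text
142 [1.   2.09] 140 [1.08 2.05] 138 [1.15 2.01] 136 [1.22 1.97] 134 [1.28 1.93] 132 [1.35 1.88] 130 [1.41 1.83] 128 [1.48 1.78] 126 [1.54 1.73] 124 [1.6  1.67] 122 [1.66 1.62] 120 [1.71 1.56] 118 [1.76 1.5 ] 116 [1.82 1.43] 114 [1.86 1.37] 112 [1.91 1.3 ] 110 [1.96 1.24] 108 [2.   1.17] 106 [2.04 1.1 ] 104 [2.07 1.03] 102 [2.11 0.95] 100 [2.14 0.88] 98 [2.17 0.8 ] 96 [2.2  0.73] 94 [2.22 0.65] 92 [2.24 0.57] 90 [2.26 0.49] 88 [2.28 0.41] 86 [2.29 0.33] 84 [2.3  0.25] 82 [2.31 0.17] 80 [2.31 0.09] 78 [2.31 0.01] 76 [ 2.31 -0.07] 74 [ 2.31 -0.15] 72 [ 2.3  -0.23]
```

Emit:
step_arm(series=[{"tx": 0.001,"ty": 0.0021,"tz": 0,"spin": -2,"claw": -1},{"tx": 0.0011,"ty": 0.002,"tz": 0,"spin": -2,"claw": -1},{"tx": 0.0012,"ty": 0.002,"tz": 0,"spin": -2,"claw": -1},{"tx": 0.0012,"ty": 0.002,"tz": 0,"spin": -2,"claw": -1}])

```text
time: 4.05
position: [0.456, 0.0679, 0.0928]
tcp_rot: [[-0.693, -0.721, -0.0], [-0.721, 0.693, -0.0], [0.0, 0.0, -1.0]]
wrist_force: [-0.2, 0.4, -0.0]
finger_gap: 0.01
grip_force: 0.3
```

```bash
python3 slot.py
```

```text
slot at -62.98492001226499
t 4.1 pos [0.4562 0.068  0.0928] lever 135.1 r 0.06576610639295956 Fpush 0.2643551066241708 F [ 0.4 -0.8  0.6]
```

Free play so far. I'll carry on in 6° portions.

Emit:
step_arm(series=[{"tx": 0.0013,"ty": 0.0019,"tz": 0,"spin": -2,"claw": -1},{"tx": 0.0013,"ty": 0.0019,"tz": 0,"spin": -2,"claw": -1},{"tx": 0.0014,"ty": 0.0018,"tz": 0,"spin": -2,"claw": -1}])

```text
time: 4.47
position: [0.46, 0.0734, 0.0928]
tcp_rot: [[-0.764, -0.645, -0.0], [-0.645, 0.764, -0.0], [0.0, 0.0, -1.0]]
wrist_force: [-0.4, -1.0, -0.2]
finger_gap: 0.006
grip_force: 0.3
```

```bash
python3 slot.py
```

```text
slot at -63.530400323544214
t 4.525 pos [0.4602 0.0736 0.0928] lever 129.1 r 0.0658561301788683 Fpush 0.5777922311424462 F [-0.3 -0.6  1.3]
```

Emit:
step_arm(series=[{"tx": 0.0015,"ty": 0.0018,"tz": 0,"spin": -2,"claw": -1},{"tx": 0.0015,"ty": 0.0017,"tz": 0,"spin": -2,"claw": -1}])

```text
time: 4.78
position: [0.463, 0.0769, 0.0927]
tcp_rot: [[-0.807, -0.59, -0.0], [-0.59, 0.807, -0.0], [0.0, 0.0, -1.0]]
wrist_force: [0.2, -0.1, 0.3]
finger_gap: 0.005
grip_force: 0.3
```

```bash
python3 slot.py
```

```text
slot at -63.041030518311345
t 4.825 pos [0.4632 0.077  0.0928] lever 125.2 r 0.06589576000727417 Fpush 0.4858679893793172 F [-0.3 -0.5  0. ]
```

Emit:
step_arm(series=[{"tx": 0.0016,"ty": 0.0017,"tz": 0,"spin": -2,"claw": -1},{"tx": 0.0016,"ty": 0.0016,"tz": 0,"spin": -2,"claw": -1}])

```text
time: 5.08
position: [0.4662, 0.0802, 0.0927]
tcp_rot: [[-0.846, -0.533, -0.0], [-0.533, 0.846, -0.0], [0.0, 0.0, -1.0]]
wrist_force: [-0.3, -0.4, -0.5]
finger_gap: 0.005
grip_force: 0.3
```

```bash
python3 slot.py
```

```text
slot at -62.98339877624375
t 5.125 pos [0.4664 0.0803 0.0928] lever 121.2 r 0.06594112833614911 Fpush 0.3608757885289989 F [ 0.2 -1.1 -0.8]
```

Emit:
step_arm(series=[{"tx": 0.0017,"ty": 0.0016,"tz": 0,"spin": -2,"claw": -1},{"tx": 0.0018,"ty": 0.0015,"tz": 0,"spin": -2,"claw": -1}])

```text
time: 5.38
position: [0.4691, 0.083, 0.0927]
tcp_rot: [[-0.881, -0.473, -0.002], [-0.473, 0.881, -0.001], [0.002, 0.0, -1.0]]
wrist_force: [-4.9, -4.6, 4.7]
finger_gap: 0.003
grip_force: 3.2
```

```bash
python3 slot.py
```

```text
slot at -63.12224632657947
t 5.425 pos [0.4691 0.083  0.0927] lever 117.9 r 0.0662313446738179 Fpush 5.5050499556788886 F [-4.5 -3.3  3.3]
```

Emit:
step_arm(series=[{"tx": 0.0009,"ty": 0.0007,"tz": 0,"spin": -1,"claw": -1}])

```text
time: 5.55
position: [0.4695, 0.0834, 0.0926]
tcp_rot: [[-0.889, -0.458, -0.003], [-0.458, 0.889, -0.001], [0.003, 0.0, -1.0]]
wrist_force: [-5.7, -5.2, 4.3]
finger_gap: 0.002
grip_force: 3.8
```

```bash
python3 slot.py
```

```text
slot at -63.848997657528166
t 5.6 pos [0.4696 0.0835 0.0927] lever 117.4 r 0.06630544582387148 Fpush 7.172822248117483 F [-5.7 -4.6  3.5]
```

Emit:
step_arm(series=[{"tx": 0.0009,"ty": 0.0007,"tz": 0,"spin": -1,"claw": -1}])

```text
time: 5.72
position: [0.4702, 0.0841, 0.0927]
tcp_rot: [[-0.897, -0.443, -0.003], [-0.443, 0.897, -0.001], [0.003, 0.0, -1.0]]
wrist_force: [-6.7, -6.0, 4.1]
finger_gap: 0.004
grip_force: 4.2
```

```bash
python3 slot.py
```

```text
slot at -63.869484011721354
t 5.775 pos [0.4703 0.0841 0.0926] lever 116.6 r 0.06638654462368729 Fpush 7.498649228410599 F [-5.8 -5.2  3.9]
```

Emit:
step_arm(series=[{"tx": 0.0009,"ty": 0.0007,"tz": 0,"spin": -1,"claw": -1}])

```text
time: 5.9
position: [0.4711, 0.0848, 0.0927]
tcp_rot: [[-0.904, -0.427, -0.003], [-0.427, 0.904, -0.001], [0.004, 0.0, -1.0]]
wrist_force: [-4.8, -5.0, 3.3]
finger_gap: 0.006
grip_force: 3.7
```

```bash
python3 slot.py
```

```text
slot at -66.24287394024758
t 5.95 pos [0.4714 0.0849 0.0927] lever 115.3 r 0.0663212176577129 Fpush 5.36885291205741 F [-4.2 -3.8  1.9]
```

Emit:
step_arm(series=[{"tx": 0.0009,"ty": 0.0006,"tz": 0,"spin": -1,"claw": -1}])

```text
time: 6.08
position: [0.4725, 0.0856, 0.0927]
tcp_rot: [[-0.912, -0.411, -0.002], [-0.411, 0.912, -0.001], [0.002, 0.0, -1.0]]
wrist_force: [-0.7, -0.4, 1.1]
finger_gap: 0.003
grip_force: 0.9
```

```bash
python3 slot.py
```

```text
slot at -68.91561512361044
t 6.125 pos [0.473  0.0858 0.0927] lever 113.7 r 0.0661240815586631 Fpush 0.45066801008651236 F [-0.5  0.  -0.2]
```

Emit:
step_arm(series=[{"tx": 0.001,"ty": 0.0006,"tz": 0,"spin": -1,"claw": -1}])

```text
time: 6.25
position: [0.4743, 0.0867, 0.0927]
tcp_rot: [[-0.919, -0.394, -0.0], [-0.394, 0.919, 0.0], [-0.0, 0.0, -1.0]]
wrist_force: [-1.3, 0.3, -1.0]
finger_gap: 0.005
grip_force: 0.3
```

```bash
python3 slot.py
```

```text
slot at -73.13703211423376
t 6.3 pos [0.4745 0.0868 0.0927] lever 112.2 r 0.06604474419960503 Fpush 0.5088453434615111 F [-1.1  1.2  0.4]
```

Click 1: the slot has gone from −63° to about −72°, and the lever is at 112°. On to click 2, due near 104°.

Emit:
step_arm(series=[{"tx": 0.0019,"ty": 0.0012,"tz": 0,"spin": -2,"claw": -1},{"tx": 0.002,"ty": 0.0012,"tz": 0,"spin": -2,"claw": -1}])

```text
time: 6.55
position: [0.4776, 0.089, 0.0926]
tcp_rot: [[-0.945, -0.328, -0.002], [-0.328, 0.945, -0.0], [0.002, 0.0, -1.0]]
wrist_force: [-6.1, -2.9, 3.6]
finger_gap: 0.004
grip_force: 3.3
```

```bash
python3 slot.py
```

```text
slot at -74.41987586486722
t 6.6 pos [0.4777 0.089  0.0926] lever 108.9 r 0.06627268680038323 Fpush 6.217691781603773 F [-5.5 -3.1  3.8]
```

Emit:
step_arm(series=[{"tx": 0.001,"ty": 0.0006,"tz": 0,"spin": -1,"claw": -1},{"tx": 0.001,"ty": 0.0006,"tz": 0,"spin": -1,"claw": -1}])

```text
time: 6.85
position: [0.4789, 0.0899, 0.0926]
tcp_rot: [[-0.955, -0.295, -0.004], [-0.295, 0.955, -0.001], [0.004, 0.0, -1.0]]
wrist_force: [-8.4, -5.7, 4.8]
finger_gap: 0.003
grip_force: 4.4
```

```bash
python3 slot.py
```

```text
slot at -75.01637847147381
t 6.9 pos [0.479  0.0899 0.0926] lever 107.5 r 0.06643119459076872 Fpush 8.239294430612915 F [-7.  -5.1  4.7]
```

Emit:
step_arm(series=[{"tx": 0.001,"ty": 0.0005,"tz": 0,"spin": -1,"claw": -1}])

```text
time: 7.02
position: [0.4799, 0.0904, 0.0926]
tcp_rot: [[-0.96, -0.279, -0.003], [-0.279, 0.96, -0.001], [0.003, 0.0, -1.0]]
wrist_force: [-6.5, -3.5, 4.6]
finger_gap: 0.005
grip_force: 3.9
```

```bash
python3 slot.py
```

```text
slot at -76.61721551371274
t 7.075 pos [0.4802 0.0905 0.0927] lever 106.3 r 0.0663667833349949 Fpush 4.662012919155125 F [-4.2 -2.2  2.4]
```

Emit:
step_arm(series=[{"tx": 0.001,"ty": 0.0005,"tz": 0,"spin": -1,"claw": -1}])

```text
time: 7.2
position: [0.482, 0.0912, 0.0927]
tcp_rot: [[-0.965, -0.261, -0.001], [-0.261, 0.965, -0.0], [0.001, 0.0, -1.0]]
wrist_force: [-1.6, -0.7, -0.9]
finger_gap: 0.005
grip_force: 0.4
```

```bash
python3 slot.py
```

```text
slot at -83.60172038581928
t 7.25 pos [0.4825 0.0913 0.0928] lever 104.2 r 0.0660896876061042 Fpush -0.694160099343914 F [ 0.6  0.3 -1.2]
```

Emit:
step_arm(series=[{"tx": 0.0011,"ty": 0.0005,"tz": 0,"spin": -1,"claw": -1},{"tx": 0,"ty": 0,"tz": 0,"spin": 0,"claw": -1}])

```text
time: 7.5
position: [0.4837, 0.0919, 0.0928]
tcp_rot: [[-0.97, -0.244, 0.001], [-0.244, 0.97, 0.0], [-0.001, -0.0, -1.0]]
wrist_force: [-0.5, -0.1, 0.3]
finger_gap: 0.003
grip_force: 0.0
```

```bash
python3 slot.py
```

```text
slot at -84.9953007755302
t 7.55 pos [0.4837 0.0918 0.0928] lever 103.1 r 0.06605917455406428 Fpush -0.18814331283997277 F [0.1 0.4 0.1]
```

```bash
python3 - <<'E'
from h import *
b,_=grab('scene'); b=b.copy()
K=5; x0,y0=310,190
o=cv2.resize(b[y0:y0+80,x0:x0+90],None,fx=K,fy=K,interpolation=cv2.INTER_CUBIC)
for A,c in((-63,(255,0,0)),(-72,(0,255,0)),(-81,(0,0,255)),(-90,(255,255,255))):
    a=np.radians(A+9.9); e=[((proj('scene',[C[0]+r*np.cos(a),C[1]+r*np.sin(a),.072])[0]-[x0,y0]+.5)*K).astype(int) for r in(.046,.052)]
    cv2.line(o,tuple(e[0]),tuple(e[1]),c,1)
cv2.imwrite('pics/s2.png',o[:,:,::-1])
E
python3 slot.py
```

```text
slot at -84.9202263384035
t 7.65 pos [0.4836 0.0918 0.0928] lever 103.2 r 0.06608110047046364 Fpush -0.5856339160649918 F [ 0.6  0.2 -0.3]
```

View pics/s2.png

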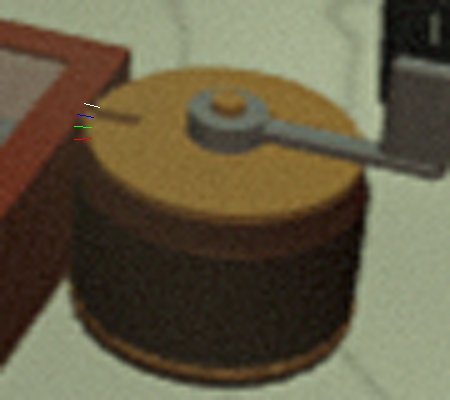

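Two force cycles, so two clicks. The picture shows the slot at about (118,117), and the reading of −85° is bias from the shallow view, where 1 px is about 4.5°. Click 3 should come near lever 96°.

Emit:
step_arm(series=[{"tx": 0.0011,"ty": 0.0005,"tz": 0,"spin": -1,"claw": -1},{"tx": 0.0011,"ty": 0.0004,"tz": 0,"spin": -1,"claw": -1},{"tx": 0.0011,"ty": 0.0004,"tz": 0,"spin": -1,"claw": -1}])

```text
time: 8.02
position: [0.4862, 0.0931, 0.0927]
tcp_rot: [[-0.981, -0.192, -0.002], [-0.192, 0.981, -0.0], [0.002, 0.0, -1.0]]
wrist_force: [-5.3, -0.7, 3.5]
finger_gap: 0.005
grip_force: 2.6
```

```bash
python3 slot.py
```

```text
slot at -85.24151988606425
t 8.075 pos [0.4862 0.0931 0.0927] lever 100.6 r 0.06621867842863162 Fpush 5.856266735377451 F [-5.7 -1.1  3.1]
```

Emit:
step_arm(series=[{"tx": 0.0011,"ty": 0.0004,"tz": 0,"spin": -1,"claw": -1}])

```text
time: 8.2
position: [0.487, 0.0935, 0.0927]
tcp_rot: [[-0.984, -0.176, -0.002], [-0.176, 0.984, -0.0], [0.002, 0.0, -1.0]]
wrist_force: [-7.2, -1.6, 4.7]
finger_gap: 0.005
grip_force: 3.6
```

```bash
python3 slot.py
```

```text
slot at -85.8142328822283
t 8.25 pos [0.487  0.0935 0.0927] lever 99.9 r 0.06630280071084417 Fpush 6.149754641240563 F [-6.  -1.3  4.6]
```

Emit:
step_arm(series=[{"tx": 0.0011,"ty": 0.0004,"tz": 0,"spin": -1,"claw": -1}])

```text
time: 8.38
position: [0.4877, 0.0939, 0.0926]
tcp_rot: [[-0.987, -0.158, -0.003], [-0.158, 0.987, -0.0], [0.003, 0.0, -1.0]]
wrist_force: [-8.9, -1.9, 5.6]
finger_gap: 0.008
grip_force: 4.5
```

```bash
python3 slot.py
```

```text
slot at -85.82351912716024
t 8.425 pos [0.4877 0.0939 0.0926] lever 99.3 r 0.06640865005585217 Fpush 9.483681657061211 F [-9.3 -1.6  6.7]
```

Emit:
step_arm(series=[{"tx": 0.0009,"ty": 0.0003,"tz": 0,"spin": -0.8,"claw": -1}])

```text
time: 8.55
position: [0.4883, 0.0941, 0.0926]
tcp_rot: [[-0.989, -0.145, -0.004], [-0.145, 0.989, -0.0], [0.004, 0.0, -1.0]]
wrist_force: [-9.2, -2.3, 6.1]
finger_gap: 0.007
grip_force: 4.6
```

```bash
python3 slot.py
```

```text
slot at -86.62586347488322
t 8.6 pos [0.4885 0.0942 0.0926] lever 98.6 r 0.0663938906195964 Fpush 8.267166548310183 F [-8.  -2.1  5.1]
```

Emit:
step_arm(series=[{"tx": 0.0009,"ty": 0.0003,"tz": 0,"spin": -0.8,"claw": -1}])

```text
time: 8.72
position: [0.4893, 0.0945, 0.0926]
tcp_rot: [[-0.991, -0.131, -0.003], [-0.131, 0.991, -0.0], [0.003, 0.0, -1.0]]
wrist_force: [-8.5, -1.8, 6.2]
finger_gap: 0.006
grip_force: 4.2
```

```bash
python3 slot.py
```

```text
slot at -87.6978252217225
t 8.775 pos [0.4897 0.0945 0.0927] lever 97.4 r 0.06632313038398785 Fpush 4.3881975618266855 F [-4.2 -1.4  3.3]
```

Emit:
step_arm(series=[{"tx": 0.0009,"ty": 0.0003,"tz": 0,"spin": -0.8,"claw": -1}])

```text
time: 8.9
position: [0.4917, 0.0948, 0.0928]
tcp_rot: [[-0.993, -0.117, 0.0], [-0.117, 0.993, 0.0], [-0.001, 0.0, -1.0]]
wrist_force: [-0.6, -0.3, -0.8]
finger_gap: 0.002
grip_force: 0.2
```

```bash
python3 slot.py
```

```text
slot at -91.18097010034928
t 8.95 pos [0.4921 0.0949 0.0928] lever 95.3 r 0.06592923387021515 Fpush -0.005175216883289635 F [ 0.1 -1.1  0.5]
```

Emit:
step_arm(series=[{"tx": 0.0006,"ty": 0.0002,"tz": 0,"spin": -0.5,"claw": -1},{"tx": 0,"ty": 0,"tz": 0,"spin": 0,"claw": -1}])

```text
time: 9.2
position: [0.4926, 0.095, 0.0928]
tcp_rot: [[-0.994, -0.109, 0.001], [-0.109, 0.994, 0.0], [-0.001, -0.0, -1.0]]
wrist_force: [-0.6, -0.8, -0.5]
finger_gap: 0.005
grip_force: 0.0
```

```bash
python3 slot.py
```

```text
slot at -90.9767789153918
t 9.25 pos [0.4925 0.0949 0.0928] lever 94.9 r 0.06590025592099048 Fpush -0.22342483208912714 F [0.2 0.  0.7]
```

Third click: the force dropped to zero and the slot reads −91°. I'll back off, rise, and move above the handle with the gripper open.

Emit:
step_arm(series=[{"tx": -0.015,"ty": -0.001,"tz": 0,"spin": 0,"claw": -1},{"tx": -0.015,"ty": -0.001,"tz": 0,"spin": 0,"claw": -1},{"tx": 0,"ty": 0,"tz": 0.03,"spin": 0,"claw": -1},{"tx": 0,"ty": 0,"tz": 0.03,"spin": 0,"claw": -1},{"tx": 0,"ty": 0,"tz": 0.03,"spin": 0,"claw": -1},{"tx": 0.0055,"ty": -0.0325,"tz": 0,"spin": 0.5,"claw": 1},{"tx": 0.0055,"ty": -0.0325,"tz": 0,"spin": 0.5,"claw": 1},{"tx": 0.0055,"ty": -0.0325,"tz": 0,"spin": 0.5,"claw": 1},{"tx": 0.0055,"ty": -0.0325,"tz": 0,"spin": 0.5,"claw": 1},{"tx": 0.0055,"ty": -0.0325,"tz": 0,"spin": 0.5,"claw": 1},{"tx": 0.0055,"ty": -0.0325,"tz": 0,"spin": 0.5,"claw": 1},{"tx": 0.0055,"ty": -0.0325,"tz": 0,"spin": 0.7,"claw": 1},{"tx": 0,"ty": 0,"tz": 0,"spin": 0,"claw": 1},{"tx": 0,"ty": 0,"tz": 0,"spin": 0,"claw": 1}])

```text
time: 11.0
position: [0.5005, -0.134, 0.1826]
tcp_rot: [[-0.985, -0.173, -0.0], [-0.173, 0.985, 0.0], [0.0, 0.0, -1.0]]
wrist_force: [-0.4, -0.4, -0.7]
finger_gap: 0.989
grip_force: 0.0
```

```bash
python3 - <<'E'
from h import *
a,_=grab('top'); b,_=grab('scene')
o=np.hstack([cv2.resize(a[190:310,190:330],None,fx=2.8,fy=2.8),cv2.resize(b[130:250,250:390],None,fx=2.8,fy=2.8)])
cv2.imwrite('pics/post.png',o[:,:,::-1])
print(status.read_state()['position'])
c,s=np.cos(.1726),np.sin(.1726); H=np.array([.5685+.08*c,-.1237+.08*s])
p=None
for f in range(0,72,5):
    a=np.radians(f); x=-.148*np.cos(a)+.034*np.sin(a); q=np.array([H[0]+x*c,H[1]+x*s,.0605+.148*np.sin(a)+.034*np.cos(a)-.0187])
    print(f,q.round(4),None if p is None else np.round(1000*(q-p),1)); p=q
E
```

```text
[ 0.50055921 -0.13359576  0.18281139]
0 [ 0.5015 -0.1354  0.0758] None
5 [ 0.505  -0.1348  0.0886] [ 3.5  0.6 12.8]
10 [ 0.5095 -0.134   0.101 ] [ 4.6  0.8 12.4]
15 [ 0.5151 -0.133   0.1129] [ 5.6  1.  12. ]
20 [ 0.5218 -0.1318  0.1244] [ 6.6  1.2 11.4]
25 [ 0.5293 -0.1305  0.1352] [ 7.6  1.3 10.8]
30 [ 0.5378 -0.1291  0.1452] [ 8.5  1.5 10.1]
35 [ 0.5471 -0.1274  0.1545] [9.3 1.6 9.3]
40 [ 0.5572 -0.1257  0.163 ] [10.1  1.8  8.4]
45 [ 0.5679 -0.1238  0.1705] [10.7  1.9  7.5]
50 [ 0.5793 -0.1218  0.177 ] [11.4  2.   6.5]
55 [ 0.5911 -0.1198  0.1825] [11.9  2.1  5.5]
60 [ 0.6034 -0.1176  0.187 ] [12.3  2.1  4.4]
65 [ 0.616  -0.1154  0.1903] [12.6  2.2  3.3]
70 [ 0.6289 -0.1132  0.1925] [12.9  2.2  2.2]
```

View pics/post.png

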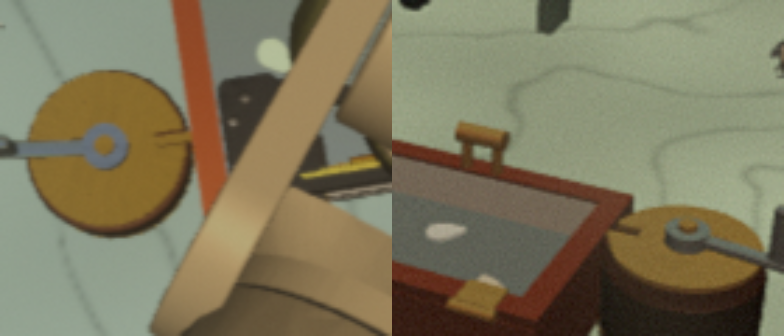

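The top view shows the slot at (172,138) standing over the tongue. Now I'll descend and grip the handle's ends.

Emit:
step_arm(series=[{"tx": 0.001,"ty": -0.0016,"tz": -0.02,"spin": 0,"claw": 1},{"tx": 0,"ty": 0,"tz": -0.02,"spin": 0,"claw": 1},{"tx": 0,"ty": 0,"tz": -0.02,"spin": 0,"claw": 1},{"tx": 0,"ty": 0,"tz": -0.02,"spin": 0,"claw": 1},{"tx": 0,"ty": 0,"tz": -0.015,"spin": 0,"claw": 1},{"tx": 0,"ty": 0,"tz": -0.0105,"spin": 0,"claw": 1},{"tx": 0,"ty": 0,"tz": 0,"spin": 0,"claw": 1}])

```text
time: 11.98
position: [0.5015, -0.1356, 0.0769]
tcp_rot: [[-0.985, -0.173, -0.001], [-0.173, 0.985, 0.0], [0.001, 0.001, -1.0]]
wrist_force: [0.5, -0.3, -0.2]
finger_gap: 1.002
grip_force: 0.0
```

Emit:
step_arm(force=12, series=[{"tx": 0,"ty": 0,"tz": 0,"spin": 0,"claw": 0},{"tx": 0,"ty": 0,"tz": 0,"spin": 0,"claw": -0.1},{"tx": 0,"ty": 0,"tz": 0,"spin": 0,"claw": -0.2},{"tx": 0,"ty": 0,"tz": 0,"spin": 0,"claw": -1},{"tx": 0,"ty": 0,"tz": 0,"spin": 0,"claw": -1},{"tx": 0,"ty": 0,"tz": 0,"spin": 0,"claw": -1}])

```text
time: 12.72
position: [0.5012, -0.1343, 0.0771]
tcp_rot: [[-0.985, -0.172, -0.001], [-0.172, 0.985, 0.004], [0.0, 0.004, -1.0]]
wrist_force: [1.0, 10.6, 3.4]
finger_gap: 0.408
grip_force: 12.0
```

Emit:
step_arm(series=[{"tx": -0.0002,"ty": 0.0013,"tz": 0,"spin": 0,"claw": -1},{"tx": 0.0005,"ty": 0.0001,"tz": 0.002,"spin": 0,"claw": -1},{"tx": 0.0005,"ty": 0.0001,"tz": 0.002,"spin": 0,"claw": -1}])

```text
time: 13.1
position: [0.5021, -0.134, 0.0809]
tcp_rot: [[-0.985, -0.173, -0.001], [-0.173, 0.985, 0.002], [0.001, 0.002, -1.0]]
wrist_force: [-0.0, 5.9, -4.3]
finger_gap: 0.406
grip_force: 12.0
```

Emit:
step_arm(series=[{"tx": 0.0003,"ty": 0,"tz": 0.001,"spin": 0,"claw": -1},{"tx": 0,"ty": 0,"tz": 0,"spin": 0,"claw": -1}])

```text
time: 13.35
position: [0.5024, -0.134, 0.082]
tcp_rot: [[-0.985, -0.173, -0.001], [-0.173, 0.985, 0.001], [0.001, 0.002, -1.0]]
wrist_force: [0.5, 4.8, -2.2]
finger_gap: 0.407
grip_force: 12.0
```

The lid lifts past the catch's play with about 4 N. Next I'll follow the arc to 30°.

Emit:
step_arm(series=[{"tx": 0.0011,"ty": 0.0007,"tz": 0.0039,"spin": 0,"claw": -1},{"tx": 0.0011,"ty": 0.0002,"tz": 0.0039,"spin": 0,"claw": -1},{"tx": 0.0023,"ty": 0.0004,"tz": 0.0062,"spin": 0,"claw": -1},{"tx": 0.0023,"ty": 0.0004,"tz": 0.0062,"spin": 0,"claw": -1},{"tx": 0.0028,"ty": 0.0005,"tz": 0.006,"spin": 0,"claw": -1},{"tx": 0.0028,"ty": 0.0005,"tz": 0.006,"spin": 0,"claw": -1}])

```text
time: 14.1
position: [0.515, -0.1318, 0.1149]
tcp_rot: [[-0.985, -0.173, -0.001], [-0.173, 0.985, 0.0], [0.001, 0.0, -1.0]]
wrist_force: [-2.5, 3.4, -1.9]
finger_gap: 0.405
grip_force: 12.0
```

Emit:
step_arm(series=[{"tx": 0.0033,"ty": 0.0006,"tz": 0.0057,"spin": 0,"claw": -1},{"tx": 0.0033,"ty": 0.0006,"tz": 0.0057,"spin": 0,"claw": -1},{"tx": 0.0038,"ty": 0.0007,"tz": 0.0054,"spin": 0,"claw": -1},{"tx": 0.0038,"ty": 0.0007,"tz": 0.0054,"spin": 0,"claw": -1},{"tx": 0.0042,"ty": 0.0007,"tz": 0.0051,"spin": 0,"claw": -1},{"tx": 0.0042,"ty": 0.0007,"tz": 0.0051,"spin": 0,"claw": -1}])

```text
time: 14.85
position: [0.5378, -0.1278, 0.1474]
tcp_rot: [[-0.985, -0.173, -0.0], [-0.173, 0.985, 0.0], [0.0, 0.0, -1.0]]
wrist_force: [-1.3, 4.0, -3.0]
finger_gap: 0.403
grip_force: 12.0
```

Tracking well, so on to 68°.

Emit:
step_arm(series=[{"tx": 0.0047,"ty": 0.0008,"tz": 0.0046,"spin": 0,"claw": -1},{"tx": 0.0047,"ty": 0.0008,"tz": 0.0046,"spin": 0,"claw": -1},{"tx": 0.005,"ty": 0.0009,"tz": 0.0042,"spin": 0,"claw": -1},{"tx": 0.005,"ty": 0.0009,"tz": 0.0042,"spin": 0,"claw": -1},{"tx": 0.0054,"ty": 0.001,"tz": 0.0038,"spin": 0,"claw": -1},{"tx": 0.0054,"ty": 0.001,"tz": 0.0038,"spin": 0,"claw": -1},{"tx": 0.0057,"ty": 0.001,"tz": 0.0033,"spin": 0,"claw": -1},{"tx": 0.0057,"ty": 0.001,"tz": 0.0033,"spin": 0,"claw": -1}])

```text
time: 15.85
position: [0.5797, -0.1205, 0.1793]
tcp_rot: [[-0.985, -0.173, 0.0], [-0.173, 0.985, -0.0], [-0.0, -0.0, -1.0]]
wrist_force: [-2.7, 3.4, -2.7]
finger_gap: 0.408
grip_force: 12.0
```

Emit:
step_arm(series=[{"tx": 0.0059,"ty": 0.001,"tz": 0.0028,"spin": 0,"claw": -1},{"tx": 0.0059,"ty": 0.001,"tz": 0.0028,"spin": 0,"claw": -1},{"tx": 0.0062,"ty": 0.001,"tz": 0.0022,"spin": 0,"claw": -1},{"tx": 0.0062,"ty": 0.001,"tz": 0.0022,"spin": 0,"claw": -1},{"tx": 0.0063,"ty": 0.0011,"tz": 0.0017,"spin": 0,"claw": -1},{"tx": 0.0063,"ty": 0.0011,"tz": 0.0017,"spin": 0,"claw": -1},{"tx": 0,"ty": 0,"tz": 0,"spin": 0,"claw": -1}])

```text
time: 16.73
position: [0.6171, -0.114, 0.1926]
tcp_rot: [[-0.985, -0.173, 0.002], [-0.173, 0.985, 0.0], [-0.002, -0.0, -1.0]]
wrist_force: [0.4, 5.6, 0.0]
finger_gap: 0.404
grip_force: 12.0
```

```bash
python3 - <<'E'
from h import *
b,_=grab('scene','pics/lift.png'); print(status.read_state()['position'])
E
```

```text
[ 0.61700179 -0.11399384  0.19253012]
```

View pics/lift.png

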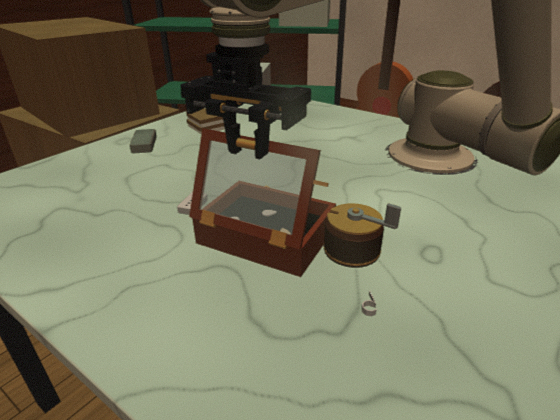

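The lid stands at about 65°, with the handle held between the fingers at (245,143). I'll let go and rise clear.

Emit:
step_arm(series=[{"tx": 0,"ty": 0,"tz": 0,"spin": 0,"claw": 0.4},{"tx": 0,"ty": 0,"tz": 0,"spin": 0,"claw": 0.4},{"tx": 0,"ty": 0,"tz": 0,"spin": 0,"claw": 0.4},{"tx": 0,"ty": 0,"tz": 0,"spin": 0,"claw": 0.4},{"tx": 0,"ty": 0,"tz": 0.015,"spin": 0,"claw": 0.4},{"tx": 0,"ty": 0,"tz": 0.025,"spin": 0,"claw": 0.4},{"tx": 0,"ty": 0,"tz": 0.03,"spin": 0,"claw": 0.4},{"tx": -0.02,"ty": 0,"tz": 0.02,"spin": 0,"claw": 0.4},{"tx": -0.02,"ty": 0,"tz": 0,"spin": 0,"claw": 0.4},{"tx": 0,"ty": 0,"tz": 0,"spin": 0,"claw": 0.4},{"tx": 0,"ty": 0,"tz": 0,"spin": 0,"claw": 0.4}])

```text
time: 18.15
position: [0.5767, -0.1144, 0.2823]
tcp_rot: [[-0.985, -0.173, 0.0], [-0.173, 0.985, -0.0], [-0.0, -0.0, -1.0]]
wrist_force: [-0.5, -0.1, -0.2]
finger_gap: 0.697
grip_force: 0.0
```

```bash
python3 - <<'E'
from h import *
b,_=grab('scene'); cv2.imwrite('pics/end.png',b[80:330,150:450,::-1]); print(status.read_state()['wrist_force'])
E
```

```text
[-0.74141215 -0.07814542  0.49754106]
```

View pics/end.png

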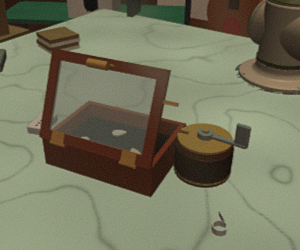

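The lid stands open by itself, the handle at (99,63) is free, and the gripper is clear. Handing in.

```bash
python3 -c "
from station import arm
print(arm.job_done())"
```

```text
the job is handed in; nothing more can be done
None
```

I turned the catch three clicks clockwise, raised the lid to about 65° where it stands by itself, moved the gripper clear without going near the counter items, and handed the job in; no verdict came back.

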